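# Release the transport lock and take out the tall bottle

## Robot

A 6-joint arm with a two-finger parallel gripper is mounted at the origin on the work surface. World frame = base frame: x ahead of the robot, y to its left, z up, the work surface at z = 0. Lengths are in mm, angles in degrees, forces in N, time in s.
With the tool pointing down it reaches from about 325 to 925 mm from the base axis. Payload 3.1 kg.
Tool frame: the origin (TCP) lies at the very end of the fingers, on their centre line; the grasp point (between the pads) lies grasp_offset behind it (grasp_offset is the distance from the TCP to the grasp point, in mm); z points along the fingers, y is the line along which they close (so a half turn about z gives the same grasp; the last joint's range is limited). The gripper opens to 85 mm and grips with 20 to 120 N. Pads are 22 mm wide; open, the fingers measure 114 mm over their backs; the gripper's body (76 mm by 85 mm) begins 54 mm behind the grasp point. The pads swing forward as they close: fully open they stand 13 mm farther back than shut.
Start: joints at [62.67, 12.427, 92.441, -0, 75.132, -6.429], TCP at [222.959, 583.891, 231.3] pointing down, gripper open.
Joint ranges: [-157.48, 157.48], [-44.54, 120.13], [17.64, 146.25], [-64.5, 244.5], [7.68, 150.69], [-147.95, 147.95]. Speed limits (degrees/s): [159.86, 159.86, 180, 180, 180, 180].

## Interface

Orientations are given as [roll, pitch, yaw] about the fixed x, y, z axes, in that order (R = Rz(yaw) Ry(pitch) Rx(roll)).
In Python, from station import * gives the robot as it stands. Calls block until the motion is done:
- goto(position, orientation): joint-space move of the TCP to a pose.
- move_l(position, attitude=None, speed=150): straight line of the TCP; attitude=None keeps the orientation; speed is the mean speed in mm/s.
- move_j(angles): joint-space move.
- grip(opening, squeeze=None): finger opening in mm; squeeze is the grip in N (None keeps the last); returns when the fingers have stopped.
- wait(seconds).
- solve_ik(position, orientation): joint angles nearest the present ones, or None.
- get_obs(): the state.
- get_image(name): name is "scene" or "top" or "wrist"; returns the picture (480x640x3 uint8, red, green, blue); there is no depth.
- get_calibration(name): a dict with "fx", "fy", "cx", "cy" (pixels), "R" (3x3) and "t" (3): a world point X has camera coordinates R X + t; the wrist camera has in their place "mount" (4x4, takes a point from camera to tool coordinates, whose origin is the TCP and whose axes are the flange's). Camera axes: x right, y down, z forward; pixel columns grow to the right and rows downward; lengths in mm; the calibration is good to about 2 mm. A picture is of the moment at which its call begins: read the wrist's pose just before it. get_calibration takes no time and is no camera call.
A pose or a line that the arm cannot do raises Unreachable and nothing moves.
- sign_off(): hands the job in; it is judged then, once.
Trained networks look in the newest picture that a camera, given by its name, has taken for a name from the list of things; names that differ only in an ending like _2 or _b are one class to them, and where a whole thing is asked for, a point or a joint stands for the part that bears it (a point fixed in the world has none). Each returns a list of dicts, best first, with "score" (0 to 1); they miss things now and then, are a little off and sometimes report something else, mostly with a low value. They report only what shows in the picture. A call takes as long as a camera call. They do not tell look-alikes from the thing itself.
- spot_in(name, camera): "extent" ([centre column, centre row, width, height] in pixels, round what is visible of it).
- regions_of(name, camera): "region" (480x640 bool, what is visible of it) and "extent" ([centre column, centre row, width, height] in pixels, round what is visible of it).
The state is a dict: "t": time; "joint_pos": joint angles; "qvel": joint speeds; "effort": joint torques, N m; "tcp_pos": TCP position; "ee_rot": TCP orientation; "wrist_force": force on the tool from outside, world axes, zero at the start; "moment": the same for the moment, N m; "grip_width": finger opening in mm; "grip_force": force on a finger pad.
Only numpy, scipy, OpenCV 4.12 (cv2) and the standard library are available. Lean on these libraries where they do the work, as an engineer would, in place of code of your own. Each camera call takes 0.05 s, during which the arm holds its last target. There are 200 camera calls.

## Task

The three medicine bottles in the rack are locked down for the road. With the forked tool, not with the fingers, push the spring bar sideways by its collar until the hold-down frame springs open, then put the tool back on the table, standing on its feet. Take the tallest bottle up over the rack's front rail and set it down upright in the steel tray without dropping it, and leave everything else where it is.

Things in the scene. Friction and masses are not known exactly. Their poses are not given: they have to be found in the camera images.
- rack: fixed dark wooden bottle rack, base 150 (x) x 270 (y) mm. Origin: table level under the row's middle; x points away from the robot (front to back), y along the row towards the lock, z up. Bottles stand at x = 0, y about -75, 0, +75 mm, in any order, on its floor 15 mm above the table. 45 mm cheeks and, at x = 66, 135 mm posts close its ends (y = +-130)
- rail_front (a point): middle of the rack's front retaining rail, a level aluminium rod 8 mm thick along the rack's y at x = -40 mm; this point is its axis, 37 mm above the table (top 41 mm). An equal rail runs along the back at x = +40 mm
- lock (a point): top centre of the lock housing, a dark block beyond the rack's +y end (rack x -36 to 6, y 135 to 201 mm), 98 mm above the table. Two lugs stand on it, 20 mm wide in x, tops 128 mm above the table, at rack y 138 to 144 and 190 to 196 mm; the spring bar runs through both
- keeper (a joint): hold-down frame of 8 mm steel rod lying level over the bottles, 120 mm above the table, hinged at the rack's back (rack x = 66 mm). 0 = shut; grows as it swings up and back; 2.1 rad = fully open, leaning backwards. Its own spring opens it within about two seconds once the spring bar has left its eye, and keeps it open
- spring_bar: steel bar, 8 mm diameter, level along the rack's y, 120 mm above the table; its inner tip holds the frame's eye. Origin: on its axis; at rest 8 mm from the inner lug and 8 mm from the collar's near face. Collar: 24 mm diameter, 6 mm thick, on the +y side. Pushed to +y (away from the bottles) it gives up to 13 mm against a 3 to 6.3 N spring; the frame comes free at about 7 mm
- bar_neck (a point): fixed point of the rack on the bar's axis, midway between the inner lug and the resting collar, where the fork goes over the bar from above; 120 mm above the table
- fork: forked tool shaped like a long staple, 170 mm long, 51 mm tall, 110 g, standing on two prongs at one end and a 24 mm wide plate heel at the other (x = -80 mm). Origin: at feet level under its middle; x points from heel to prongs, z up. Black grip in the middle, 76 mm long, 16 wide, 18 tall, centre 42 mm above the feet. Shaft's underside is 38 mm above the feet
- fork_tips (a point): midway between the two prong tips, at feet level (tool x = 80 mm). The prongs point down, each 6 mm thick along the tool and 7 mm wide, with a 14 mm gap between them, open for 34 mm up from the tips
- tall_bottle: the tallest of the three brown glass bottles in the rack: 38 mm diameter body up to 66 mm, black cap 27 mm diameter from 80 to 95 mm, 95 mm tall in all, about 90 g. Origin: centre of its underside; z up when upright. It may be in any of the rack's three places
- squat_bottle: wide brown glass bottle in the rack, 48 mm diameter, 66 mm tall; stays in the rack. Origin: centre of its underside
- small_bottle: narrow short brown glass bottle in the rack, 34 mm diameter, 64 mm tall; stays in the rack. Origin: centre of its underside
- tray: shallow open steel tray, fixed, 130 (x) x 190 (y) mm, 14 mm tall, walls and floor 4 mm thick. Origin: centre of its underside. A vial stands in it near its +y end (about y = +60 mm); the rest is free
- vial: small vial standing in the steel tray, 28 mm diameter, 52 mm tall; leave it alone. Origin: centre of its underside
- tub: white plastic tub with a screw lid, 72 mm diameter, 85 mm tall; leave it alone. Origin: centre of its underside
- ampoule_box: small white paper box lying between the tray and the tool, 52 x 40 x 28 mm; leave it alone. Origin: centre of its underside
- carton: plain cardboard carton, 70 x 130 x 55 mm; leave it alone. Origin: centre of its underside
- spray_can: bare metal spray can, 52 mm diameter, 130 mm tall; leave it alone. Origin: centre of its underside
There are look-alikes about, which are no part of the job. Leave any yellow look-alike of the small_bottle alone.

How it is judged:
By the outcome, as a careful person would: the job done as asked, in the order asked, and still so for the second after the job is handed in, with the robot touching nothing.
It also fails if it takes over 66 s, if anything falls off the work surface, if the arm or the gripper's body presses on something with over 40 N, if the wrist force passes 120 N, or if a joint passes its speed limit or range.

## Working session

There is one attempt and no reset: what is moved stays moved. The work goes in short steps, each a Python script; the robot and the scene stay as the last script left them, time stands still between calls to the robot, and variables do not carry over. Pictures are saved under pics/ and viewed, at most 10 in all, crops included, and the job is handed in when it is done.

```bash
mkdir -p pics; ls; python3 - <<'E'
from station import *
import cv2,numpy as np
for n in("scene","top"):
    im=get_image(n);cv2.imwrite(f"pics/{n}0.png",im[:,:,::-1])
    c=get_calibration(n);print(n,c)
    for o in ["rack","fork","tall_bottle","squat_bottle","small_bottle","tray","vial","lock","spring_bar","keeper","fork_tips","bar_neck","rail_front","tub","ampoule_box","carton","spray_can"]:
        try:print(o,[(round(d["score"],2),np.round(d["extent"]).astype(int).tolist()) for d in spot_in(o,n)[:3]])
        except Exception as e:print(o,repr(e)[:80])
print(get_calibration("wrist"));o=get_obs();print(o)
try: print(grasp_offset)
except Exception as e: print(e)
E
```

```text
pics
scene {'fx': 526.6883701464017, 'fy': 526.6883701464017, 'cx': 316.86929749698294, 'cy': 241.54798201084796, 'R': array([[ 0.79747764,  0.60302707, -0.01969156],
       [ 0.32956057, -0.46270382, -0.82297935],
       [-0.50539019,  0.64981807, -0.5677299 ]]), 't': array([-440.89966387,  -85.83451537, 1435.17925965])}
rack [(0.82, [324, 306, 146, 157])]
fork [(0.88, [328, 222, 63, 32]), (0.45, [324, 300, 17, 46])]
tall_bottle [(0.64, [326, 300, 19, 50])]
squat_bottle [(0.57, [300, 332, 24, 42])]
small_bottle [(0.75, [350, 290, 14, 34]), (0.65, [289, 267, 14, 28])]
tray [(0.77, [154, 344, 122, 94])]
vial [(0.85, [172, 314, 19, 30])]
lock [(0.73, [324, 307, 149, 160])]
spring_bar []
keeper [(0.88, [335, 278, 111, 85]), (0.72, [364, 240, 18, 17])]
fork_tips [(0.95, [330, 222, 65, 35])]
bar_neck [(0.88, [325, 305, 147, 164])]
rail_front [(0.87, [324, 308, 150, 157])]
tub [(0.66, [382, 190, 24, 41])]
ampoule_box [(0.66, [232, 282, 28, 22])]
carton [(0.81, [200, 409, 95, 89])]
spray_can [(0.77, [431, 188, 21, 50])]
top {'fx': 565.2956520812584, 'fy': 565.2956520812584, 'cx': 318.972485
[... 1668 characters left out ...]
]])}
{'t': 1.8, 'joint_pos': array([ 6.26694095e+01,  1.24277443e+01,  9.24413257e+01,  3.33428401e-04,
        7.51324533e+01, -6.42761385e+00]), 'qvel': array([ 0.03658067,  0.06203047, -0.09027507,  0.07640038,  0.15581543,
        0.05014593]), 'effort': array([-1.99746823e-04, -3.96877384e+01, -3.04240465e+01, -1.57191080e-04,
        8.74609304e-04,  1.95556169e-06]), 'tcp_pos': array([222.9620813 , 583.88382434, 231.29423625]), 'ee_rot': array([-1.79998522e+02, -4.90768786e-04,  1.59096938e+02]), 'wrist_force': array([-0.20959519, -0.94018433,  0.00718989]), 'moment': array([ 0.02441133,  0.00255301, -0.02573654]), 'grip_force': 0.0, 'grip_width': 85.35651428897704}
18.700000000000003
```

```bash
python3 - <<'E'
import cv2
a=cv2.imread("pics/top0.png")[150:350,120:520];cv2.imwrite("pics/topc.png",cv2.resize(a,None,fx=2,fy=2,interpolation=2))
a=cv2.imread("pics/scene0.png")[170:460,100:460];cv2.imwrite("pics/scenec.png",cv2.resize(a,None,fx=2,fy=2,interpolation=2))
E
```

```text
(no output)
```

View pics/topc.png

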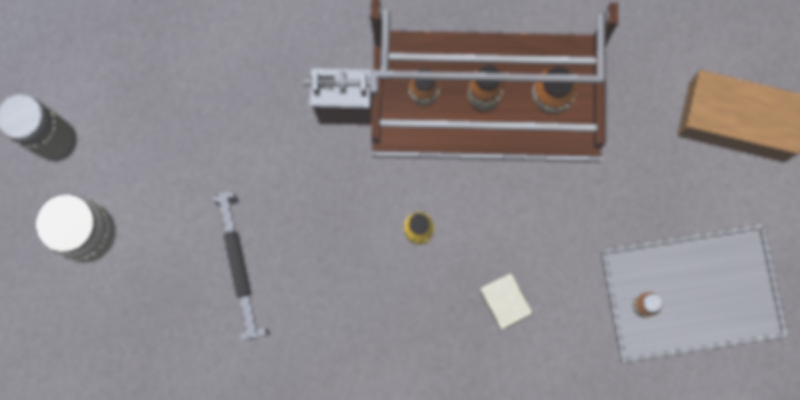

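View pics/scenec.png

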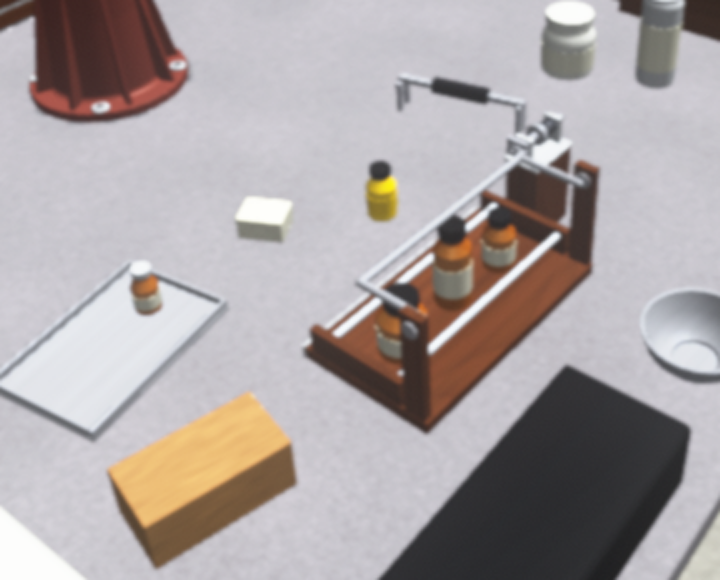

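The top crop shows the rack at the top (lock on its left), with the fork at about crop (238,265) and the tray at (695,295). The tallest bottle is in the middle place, at top (361,194) and scene (326,300). The yellow bottle at crop (418,228) is the look-alike. The two-pronged end seems to be the fork's near end. I'll work out rough positions, then look at the lock and the fork with the wrist camera.

```bash
cat >h.py <<'E'
from station import *
import cv2,numpy as np
from scipy.spatial.transform import Rotation as Ro
def cam(n,obs=None):
    c=get_calibration(n);K=np.array([[c["fx"],0,c["cx"]],[0,c["fy"],c["cy"]],[0,0,1]])
    if n!="wrist":R=np.array(c["R"]);return K,R,np.array(c["t"])
    T=np.eye(4);T[:3,:3]=Ro.from_euler("xyz",obs["ee_rot"],degrees=True).as_matrix();T[:3,3]=obs["tcp_pos"]
    M=np.linalg.inv(T@np.array(c["mount"]));return K,M[:3,:3],M[:3,3]
def unproj(C,uv,z):
    K,R,t=C;uv=np.atleast_2d(uv).astype(float)
    d=(R.T@np.linalg.inv(K)@np.c_[uv,np.ones(len(uv))].T).T;o=-R.T@t
    return o+d*((z-o[2])/d[:,2])[:,None]
def proj(C,X):
    K,R,t=C;p=(K@(R@np.atleast_2d(X).T+t[:,None])).T;return p[:,:2]/p[:,2:]
def wlook(name):
    o=get_obs();im=get_image("wrist");cv2.imwrite(f"pics/{name}.png",im[:,:,::-1]);np.savez(f"pics/{name}.npz",r=o["ee_rot"],p=o["tcp_pos"]);return im,cam("wrist",o)
def wcam(name):
    d=np.load(f"pics/{name}.npz");return cam("wrist",dict(ee_rot=d["r"],tcp_pos=d["p"]))
def down(yaw):return [180,0,yaw]
E
python3 - <<'E'
from h import *
C=cam("top");q=lambda x,y:(120+x/2,150+y/2)
p=lambda n,uv,z:print(n,np.round(unproj(C,uv,z)).tolist())
p("rail",[q(380,124),q(597,127)],37); p("back",[q(388,57),q(597,60)],37)
p("bar",[q(305,82),q(372,83)],120)
p("grip",[q(229,233),q(241,296)],46); p("forkends",[q(226,198),q(254,334)],45)
p("traycorn",[q(602,252),q(762,228),q(785,335),q(622,360)],14)
p("vial",q(652,303),52);p("yellow",q(419,224),60);p("box",q(506,300),28);p("tall",q(488,77),110)
for pos,y in [((610,240,180),90),((610,240,180),-90),((450,170,150),10),((450,170,60),190),((420,-200,100),0)]: print(pos,y,solve_ik(pos,down(y)))
E
```

```text
rail [[606.0, 34.0, 37.0], [598.0, -217.0, 37.0]]
back [[686.0, 23.0, 37.0], [678.0, -220.0, 37.0]]
bar [[635.0, 112.0, 120.0], [633.0, 39.0, 120.0]]
grip [[480.0, 206.0, 46.0], [408.0, 192.0, 46.0]]
forkends [[520.0, 210.0, 45.0], [366.0, 177.0, 45.0]]
traycorn [[456.0, -220.0, 14.0], [481.0, -405.0, 14.0], [358.0, -423.0, 14.0], [332.0, -238.0, 14.0]]
vial [[394.0, -267.0, 52.0]]
yellow [[485.0, -10.0, 60.0]]
box [[401.0, -107.0, 28.0]]
tall [[640.0, -88.0, 110.0]]
(610, 240, 180) 90 [ 1.53467007e+01  1.85959726e+01  9.05222996e+01 -2.54444375e-14
  7.08817278e+01  1.53467007e+01]
(610, 240, 180) -90 None
(450, 170, 150) 10 [ 1.23281810e+01 -2.15464689e-01  1.15581255e+02 -2.54444375e-14
  6.46342095e+01  9.23281810e+01]
(450, 170, 60) 190 [ 12.32818105   7.98311567 118.36485005   0.          53.65203427
 -87.67181895]
(420, -200, 100) 0 [-3.41179012e+01  2.10840520e+00  1.19435895e+02 -2.54444375e-14
  5.84557003e+01  5.58820988e+01]
```

```bash
python3 - <<'E'
from h import *
goto([632,55,215],down(88.2)); im,C=wlook("neck")
print(proj(C,[632,58,120]))
goto([444,199,150],down(12)); im,C=wlook("fork"); print(proj(C,[[444,199,46],[366,180,0]]), get_obs()["t"])
a=np.hstack([cv2.imread("pics/neck.png")[60:460,120:520],cv2.imread("pics/fork.png")[:400,120:520]]);cv2.imwrite("pics/v3.png",a)
E
```

```text
[[319.12980535 227.4733412 ]]
[[319.23224213 226.43011166]
 [322.17180602 309.71271544]] 5.7333
```

View pics/v3.png

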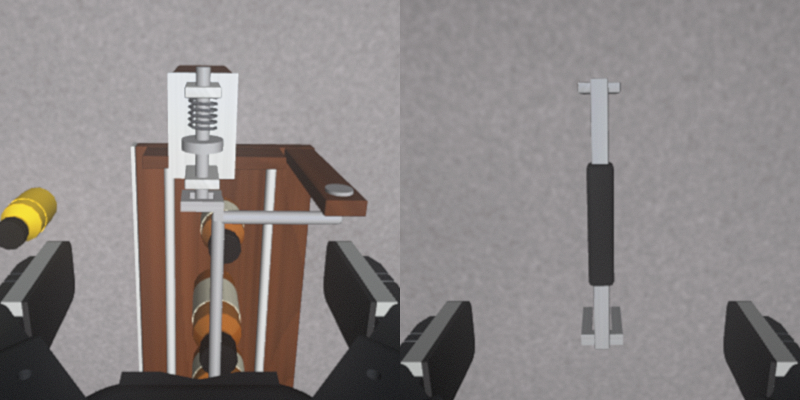

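```bash
python3 - <<'E'
import cv2,numpy as np
n=cv2.imread("pics/neck.png")[110:280,260:390];f=cv2.imread("pics/fork.png")
z=lambda a,w,h:cv2.resize(a,(w,h),interpolation=2)
a=np.hstack([z(n,450,588),np.vstack([z(f[60:130,270:370],340,294),z(f[290:360,270:370],340,294)])]);cv2.imwrite("pics/v4.png",a)
E
```

```text
(no output)
```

View pics/v4.png

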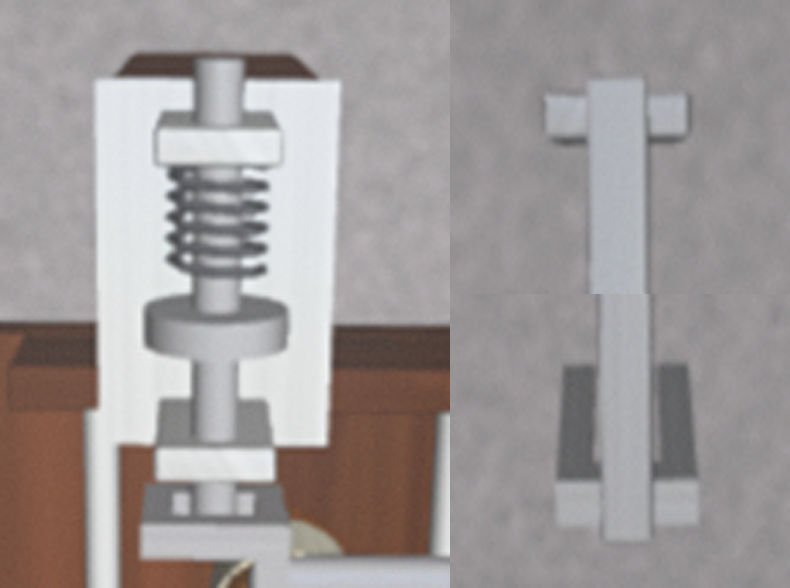

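The zoom shows the prongs (28 mm wide, gap visible) at the fork's near end and the heel plate (24 mm) at the far end. On the lock, the collar is at wrist row ~205 and the inner lug's outer edge at row ~239, with the bar axis at column ~322.

```bash
python3 - <<'E'
from h import *
C=wcam("neck");q=lambda x,y:(260+x/3.46,110+y/3.46)
p=lambda n,uv,z:print(n,np.round(unproj(C,uv,z),1).tolist())
p("collar near apex",q(216,357),132);p("collar sides",[q(144,330),q(288,330)],120)
p("inner lug outer face",[q(160,445),q(270,445)],128);p("inner lug inner edge",[q(157,480),q(275,480)],128)
p("outer lug in edge",[q(157,165),q(281,165)],128);p("outer lug out",[q(157,130),q(280,130)],128)
p("bar",[q(219,62),q(215,385)],124);p("housing",[q(95,80),q(340,80),q(328,443)],98)
F=wcam("fork")
e=unproj(F,[(320,163),(320,286)],51);print("grip",e,np.linalg.norm(e[1]-e[0]),e.mean(0))
a=unproj(F,[(270+(617-450)/3.4,60+115/3.4),(270+(628-450)/3.4,290+(505-294)/3.4)],46);print(a,np.linalg.norm(a[1]-a[0]),np.degrees(np.arctan2(*(a[0]-a[1])[[1,0]])),a.mean(0))
E
```

```text
collar near apex [[634.0, 69.4, 132.0]]
collar sides [[622.1, 71.2, 120.0], [646.0, 70.5, 120.0]]
inner lug outer face [[624.4, 53.7, 128.0], [642.4, 53.1, 128.0]]
inner lug inner edge [[623.6, 47.6, 128.0], [643.1, 47.0, 128.0]]
outer lug in edge [[625.6, 99.4, 128.0], [644.9, 98.8, 128.0]]
outer lug out [[625.9, 104.8, 128.0], [644.8, 104.2, 128.0]]
bar [[635.7, 114.5, 124.0], [633.7, 62.5, 124.0]]
housing [[614.5, 110.3, 98.0], [656.7, 109.1, 98.0], [654.3, 43.1, 98.0]]
grip [[482.35136831 206.75026792  51.        ]
 [407.87257868 190.80261058  51.        ]] 76.16703932112027 [445.11197349 198.77643925  51.        ]
[[518.95881251 215.07440795  46.        ]
 [359.11374495 178.74831714  46.        ]] 163.92080556235246 12.80347066350272 [439.03627873 196.91136254  46.        ]
```

```bash
python3 - <<'E'
from h import *
goto([445.1,198.8,90],down(12.4)); move_l([445.1,198.8,23.5],speed=100)
o=get_obs();print(o["wrist_force"])
grip(10,90); o=get_obs();print(o["grip_width"],o["grip_force"],o["wrist_force"])
move_l([445.1,198.8,150],speed=150)
goto([636.6,141.4,185],down(88.1))
o=get_obs();print(o["tcp_pos"],o["ee_rot"],o["wrist_force"],o["t"],o["grip_width"])
a=get_image("scene");b=get_image("top");cv2.imwrite("pics/s1.png",a[:,:,::-1]);cv2.imwrite("pics/t1.png",b[:,:,::-1])
R=Ro.from_euler("xyz",[0,0,88.1],degrees=True).as_matrix()
tip=np.array([634,61.4,161.5]);print([proj(cam(n),[tip,[634,61.4,120],[636.6,141.4,185]]).round(1).tolist() for n in("scene","top")])
z=lambda a,w,h:cv2.resize(a,(w,h),interpolation=2)
cv2.imwrite("pics/v5.png",np.hstack([z(a[150:290,310:410],400,560),z(b[130:270,230:330],400,560)])[:,:,::-1])
E
```

```text
[0.4958074  0.06879658 0.24728914]
14.481627884358796 87.86436438560486 [ 0.16772758 -0.30439448  2.13797854]
[635.72452673 141.55054001 183.90987988] [-1.79874816e+02  6.21048150e-03  8.80755364e+01] [ 0.83016367  0.24151692 -1.74476368] 9.8667 14.702507502778822
[[[365.7, 222.6], [365.0, 239.6], [387.9, 196.7]], [[294.5, 185.9], [295.8, 191.1], [255.3, 182.3]]]
```

View pics/v5.png

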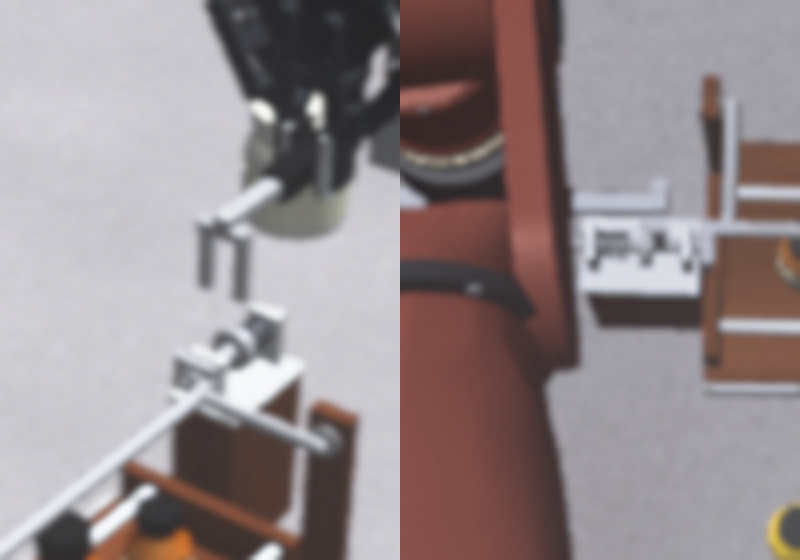

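The held fork is where it should be: the prong tips in the scene picture are at (361,221) and (370,224), midpoint (365.7,222.9), against a predicted (365.7,222.6). Next I'll insert it and push.

```bash
python3 - <<'E'
from h import *
u=np.array([.033,.9995,0]);P=np.array([636.6,141.4,0])
def s(n):
    o=get_obs();print(n,o["tcp_pos"].round(1),o["wrist_force"].round(1),o["grip_width"].round(1),round(o["t"],1))
def sc(n):cv2.imwrite(f"pics/{n}.png",get_image("scene")[:,:,::-1])
wait(.2);s("above")
move_l((P+[0,0,155]).tolist(),speed=60);s("mid")
move_l((P+[0,0,128]).tolist(),speed=40);s("in")
f=get_obs()["wrist_force"]
if abs(f[2]+1.7)<6:
    for d in(6,10,13,16):
        move_l((P+d*u+[0,0,128]).tolist(),speed=25);s(d)
    wait(.8);s("held");sc("s2")
    z=lambda a:cv2.resize(a,(700,560),interpolation=2)
    cv2.imwrite("pics/v6.png",z(cv2.imread("pics/s2.png")[190:350,240:440]))
E
```

```text
Traceback (most recent call last):
AttributeError: 'float' object has no attribute 'round'
```

```bash
python3 - <<'E'
from h import *
u=np.array([.033,.9995,0]);P=np.array([636.6,141.4,0])
def s(n):
    o=get_obs();print(n,o["tcp_pos"].round(1),o["wrist_force"].round(1),round(o["grip_width"],1),round(o["t"],1))
def sc(n):cv2.imwrite(f"pics/{n}.png",get_image("scene")[:,:,::-1])
s("above")
move_l((P+[0,0,155]).tolist(),speed=60);s("mid")
move_l((P+[0,0,128]).tolist(),speed=40);s("in")
f=get_obs()["wrist_force"]
if abs(f[2]+1.7)<6:
    for d in(6,10,13,16):
        move_l((P+d*u+[0,0,128]).tolist(),speed=25);s(d)
    wait(.8);s("held");sc("s2")
    z=lambda a:cv2.resize(a,(700,560),interpolation=2)
    cv2.imwrite("pics/v6.png",z(cv2.imread("pics/s2.png")[190:350,240:440]))
E
```

```text
above [636.3 141.7 185.1] [-0.8 -0.  -0.5] 14.4 10.2
mid [636.5 141.3 154.6] [ 0.4  0.2 -0.7] 14.6 10.8
in [636.8 141.4 128.1] [ 0.3  1.3 -0.9] 14.3 11.6
6 [637.1 147.  128.2] [ 0.7 -1.8  0.1] 14.7 12.0
10 [637.2 151.  128.1] [ 0.5 -4.2 -0.8] 14.5 12.3
13 [637.3 154.  128.1] [ 1.2 -4.9 -1. ] 14.3 12.6
16 [637.4 156.8 128.1] [ 1.2 -5.7 -0.4] 14.4 12.9
held [637.4 156.7 128.1] [ 1.3 -4.8 -1.1] 14.3 13.7
```

View pics/v6.png

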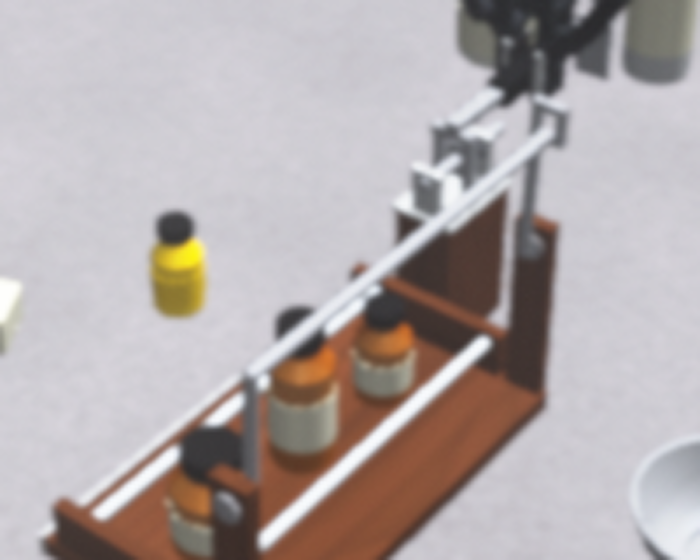

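The frame is swinging up, so the lock is released. I'll back the fork off, lift it out and put it back at its original spot.

```bash
python3 - <<'E'
from h import *
u=np.array([.033,.9995,0]);P=np.array([636.6,141.4,0])
def s(n):
    o=get_obs();print(n,o["tcp_pos"].round(1),o["wrist_force"].round(1),round(o["grip_width"],1),round(o["t"],1));return o["wrist_force"]
move_l((P+1*u+[0,0,128]).tolist(),speed=40);s("back")
move_l((P+1*u+[0,0,195]).tolist(),speed=100);s("up")
goto([445.1,198.8,120],down(12.4))
move_l([445.1,198.8,33],speed=120);wait(.15);f0=s("low")
for z in np.arange(30,22.2,-1):
    move_l([445.1,198.8,float(z)],speed=20);f=get_obs()["wrist_force"]
    if f[2]-f0[2]>4:break
s("down");grip(60);s("rel")
move_l([445.1,198.8,110],speed=150)
im,C=wlook("fork2")
a=get_image("scene")
z=lambda a,w,h:cv2.resize(a,(w,h),interpolation=2)
cv2.imwrite("pics/v7.png",np.hstack([z(a[190:350,250:450],500,400),z(im[40:440,170:470],300,400)])[:,:,::-1])
E
```

```text
back [636.1 143.2 127.8] [ 0.5 -0.2 -0.6] 14.3 14.2
up [636.1 142.4 194.4] [-0.1  0.4 -0.9] 14.6 15.1
low [446.2 199.1  34.1] [0.7 0.  0.3] 14.8 17.4
down [445.1 198.8  23.8] [-2.6 -0.7  5.2] 14.4 19.5
rel [445.  198.8  22.9] [ 0.5  0.1 -0.1] 59.5 20.0
```

View pics/v7.png

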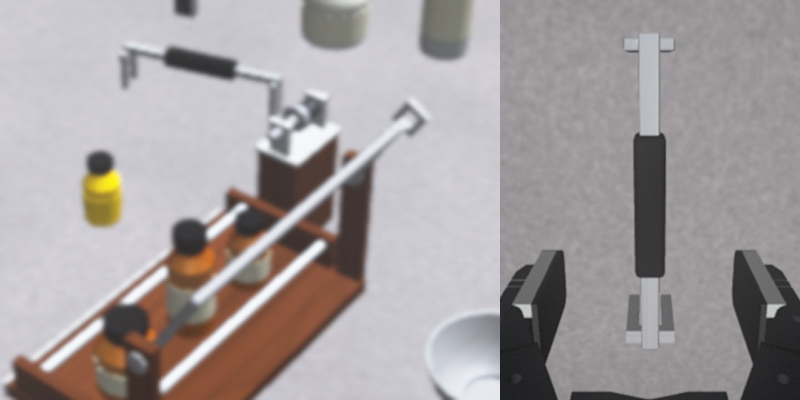

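The fork is standing on its feet and the frame is fully open. Candidates for the tallest bottle in the rack: small (scene 350,290), middle (326,300) and squat (300,332). The middle one fits, being the tallest, with a slim 38 mm body. I'll confirm it from close by.

```bash
python3 - <<'E'
from h import *
move_l([445.1,198.8,180],speed=250)
goto([644,-91,235],down(88.1));wait(.15); im,C=wlook("bot")
for d in regions_of("tall_bottle","wrist")[:3]:print(round(d["score"],2),np.round(d["extent"]))
print(proj(C,[[644,-91,110],[644,-91,81],[641.5,-166,81],[646.5,-16,79]]).round(1),get_obs()["t"])
cv2.imwrite("pics/v8.png",cv2.resize(im[:,120:520],(660,594*480//400*0+560))[:,:,::-1])
E
```

```text
0.97 [314. 198.  55.  70.]
[[319.6 218.3]
 [319.6 207.4]
 [319.4 302.4]
 [319.8  97.9]] 23.1083
```

View pics/v8.png

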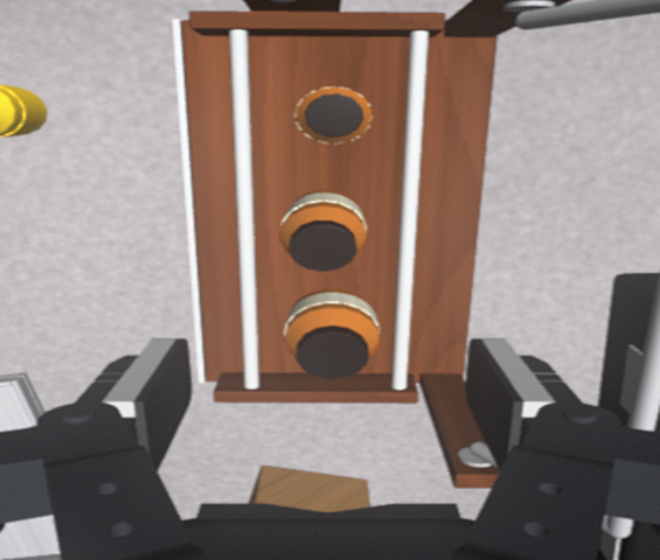

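The picture shows the three caps, with the tall bottle's at wrist pixel (316,213), between the small bottle (above it) and the squat one (below). The rails are clear and the frame is out of the way. I'll grasp the bottle across rack x, above the rails.

```bash
python3 - <<'E'
from h import *
C=wcam("bot");b=unproj(C,(315.8,213.5),110)[0];print(b)
assert abs(b[0]-644)<8 and abs(b[1]+91)<10
def s(n):
    o=get_obs();print(n,o["tcp_pos"].round(1),o["wrist_force"].round(1),round(o["grip_width"],1),round(o["grip_force"],1),round(o["t"],1));return o["wrist_force"]
x,y=float(b[0]),float(b[1])
grip(62,40)
move_l([x,y,140],speed=150);move_l([x,y,52],speed=80);s("at")
grip(30,40);s("grip")
move_l([x,y,60],speed=40);s("lift")
move_l([x,y,170],speed=150);s("up")
im,C=wlook("held");sc=get_image("scene")
z=lambda a,w,h:cv2.resize(a,(w,h),interpolation=2)
T=get_image("top");tr=spot_in("tray","top");vi=spot_in("vial","top");print(tr[0],vi[0])
cv2.imwrite("pics/v9.png",np.hstack([z(sc[170:370,240:440],400,400),z(im[:400,120:520],400,400)])[:,:,::-1])
E
```

```text
[641.64497353 -87.67141126 110.        ]
at [642.4 -87.9  52.9] [-0.1 -0.2  0.1] 61.9 0.0 25.4
grip [642.1 -87.8  53. ] [-1.3  0.   4.2] 36.9 40.3 25.7
lift [641.8 -87.7  60.1] [-0.1 -0.1 -1.4] 37.1 40.1 26.1
up [640.7 -87.5 168.7] [-0.8  0.3 -1. ] 36.7 40.1 26.9Traceback (most recent call last):
  File "<stdin>", line 14, in <module>
IndexError: list index out of range
```

```bash
python3 - <<'E'
from h import *
move_l([541,-88,170],speed=200)
goto([411,-346,140],down(88.1)); wait(.2)
o=get_obs();print(o["tcp_pos"],o["grip_width"],o["wrist_force"],o["t"])
im,C=wlook("tray");sc=get_image("scene");cv2.imwrite("pics/s9.png",sc[:,:,::-1])
z=lambda a,w,h:cv2.resize(a,(w,h),interpolation=2)
cv2.imwrite("pics/v9.png",np.hstack([z(sc[200:440,90:330],400,400),z(im[:,80:560],400,400)])[:,:,::-1])
print(proj(C,[[411,-346,4],[411,-346,60],[394,-267,52]]).round())
E
```

```text
[ 411.93824304 -345.07559163  140.15246498] 36.659276631660404 [-0.59649008 -1.34956971 -1.86579048] 29.15
[[318. 214.]
 [317. 240.]
 [279.  91.]]
```

View pics/v9.png

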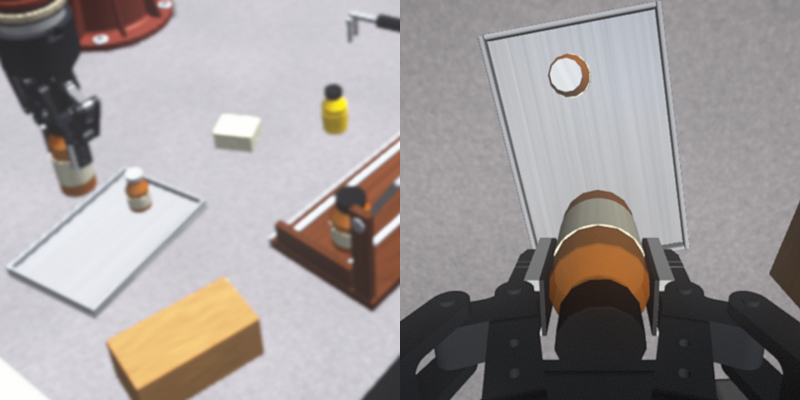

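```bash
python3 - <<'E'
from h import *
C=wcam("tray");v=lambda x,y:(80+(x-400)*1.2,y*1.2)
k=unproj(C,[v(481,38),v(658,5),v(687,247)],14);print(k.round(1),np.linalg.norm(k[1]-k[0]),np.linalg.norm(k[2]-k[1]),"centre",(k[0]+k[2])/2)
c=(k[0]+k[2])/2;yd=(k[1]-k[2])/np.linalg.norm(k[1]-k[2]);t=c-22*yd;print("target",t)
vi=unproj(C,v(567,73),52)[0];print("vial",vi)
assert np.linalg.norm(t[:2]-[411,-346])<25 and np.linalg.norm((t-vi)[:2])>65
def s(n):
    o=get_obs();print(n,o["tcp_pos"].round(1),o["wrist_force"].round(1),round(o["grip_width"],1),round(o["t"],1));return o["wrist_force"]
x,y=float(t[0]),float(t[1])
move_l([x,y,140],speed=60);move_l([x,y,50],speed=80);wait(.2);f0=s("low")
for z in np.arange(48,37,-1.):
    move_l([x,y,float(z)],speed=20);f=get_obs()["wrist_force"]
    if f[2]-f0[2]>3:break
s("down");grip(60);s("rel");wait(.2)
move_l([x,y,150],speed=120)
im,C=wlook("end");s("up");sc=get_image("scene")
q=lambda a,w,h:cv2.resize(a,(w,h),interpolation=2)
cv2.imwrite("pics/v10.png",np.hstack([q(sc[160:440,90:410],456,400),q(im[:,80:560],340,400)])[:,:,::-1])
E
```

```text
[[ 332.4 -239.2   14. ]
 [ 456.  -222.2   14. ]
 [ 483.1 -404.7   14. ]] 124.74970440514889 184.57346220161293 centre [ 407.77102955 -321.95562397   14.        ]
target [ 411.00808643 -343.71617228   14.        ]
vial [ 394.58569575 -265.28543626   52.        ]
low [ 411.4 -344.1   50.6] [-0.6  0.4 -1.2] 36.9 31.0
down [ 411.1 -343.9   41.9] [-1.4  1.5  5. ] 36.9 33.0
rel [ 411.  -343.6   40.8] [-0.1  0.6  0.2] 59.9 33.3
up [ 410.3 -343.   148.7] [-0.6  0.5 -0.1] 60.0 34.6
```

View pics/v10.png

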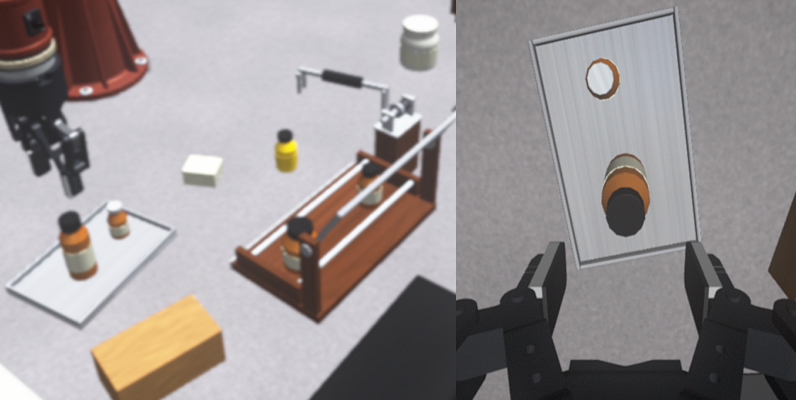

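The tall bottle is upright in the tray (crop 77,245), clear of the vial. The fork is standing, the frame is open, and the other two bottles are still in the rack.

```bash
python3 -c "
from station import *
wait(.3);print(sign_off())"
```

```text
the job is handed in; nothing more can be done
None
```

The job is done and handed in at about 35 s: the forked tool opened the frame and is back standing on the table, and the tallest bottle stands upright in the tray. The last pictures showed nothing else moved.

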